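# Fit the keyed prism cover on the binocular body

### The arm

A 6-joint arm with a two-finger parallel gripper is mounted at the origin on the work surface. World frame = base frame: x ahead of the robot, y to its left, z up, the work surface at z = 0. Lengths are in mm, angles in rad, forces in N, time in s.
With the tool pointing down it reaches from about 425 to 950 mm from the base axis. Payload 14.7 kg.
Tool frame: the origin (TCP) lies midway between the tips of the shut fingers; the grasp point (between the pads) lies 19 mm behind it; x points along the fingers, y is the direction in which the jaws open and shut, and the axes are right-handed (so a half turn about x gives the same grasp; the last joint's range is limited). The gripper opens to 85 mm and grips with 20 to 120 N. Pads are 22 mm wide; open, the fingers measure 114 mm over their backs; the gripper's body (76 mm by 85 mm) begins 54 mm behind the grasp point. The pads swing forward as they close: fully open they stand 13 mm farther back than shut.
Start: joints at [1.184, 0.48, 1.596, -0, 1.065, -0.047], TCP at [216.62, 612.836, 231.297] pointing down, gripper open.
Joint ranges: [-2.75, 2.75], [-0.82, 2.05], [0.23, 2.67], [-1.56, 4.7], [0.09, 2.69], [-2.92, 2.92]. Speed limits (rad/s): [1.89, 1.89, 2.39, 3.01, 3.01, 3.01].

### API

Orientations are given as [roll, pitch, yaw] about the fixed x, y, z axes, in that order (R = Rz(yaw) Ry(pitch) Rx(roll)).
In Python, from plant import * gives the robot as it stands.
- The arm moves only by the tool jog_arm, never from a script. Its argument "commands" is a list of rows, each an object of numbers: "tx", "ty", "tz": the shift along the tool's x, y, z in cm; "ax", "ay", "az": the turn, a rotation vector about the tool's x, y, z in degrees. A call has 1 to 20 rows; each row shifts and turns the commanded pose from where the row before left it, along the tool's axes as they then stand; what a row does not reach is not made up. A row lasts 1/8 s, in which the tool goes at most 62.5 mm and 10.7 degrees, less where a joint would pass 70% of its speed; a pose out of reach is approached as far as the arm can. A call is refused whole if a number of a shift passes 6.25 or a number of a turn 10.7, either way. A call with a gripper value outside its range is refused whole. "grip" is the finger opening in cm, from 0 to 8.54, set as the call begins (left out, the last holds). The fingers move at their own pace and stop on an object; "newtons" is the grip in N (left out, the last holds). Time passes only in rows, so rows that do not move let the fingers close. It gives the time, the measured TCP pose, the force and the opening at its end, in the units of the state.
- get_obs(): the state, without advancing time (a new reading comes with each control period).
- grab_frame(name): name is "scene" or "top" or "wrist"; returns a dict with "pixels" (384x512x3 uint8, red, green, blue), "fovy" (degrees; the focal length in pixels is half the picture's height over the tangent of half this angle, whatever the lens; pixels are square), "cx", "cy" (the principal point, pixels), "position" and "attitude" of the camera in the world. Camera axes: x right, y up, looking along -z (the intrinsics and any distortion apply to the point x, -y, -z); pixel columns grow to the right and rows downward; lengths in mm; the calibration is good to about 2 mm. A picture is of the moment at which its call begins. There is no depth.
- sign_off(): hands the job in, once; it reports no verdict.
The state is a dict: "t": time; "joints": joint angles; "joint_velocities": joint speeds; "tau": joint torques, N m; "tcp_pos": TCP position; "tcp_rot": TCP orientation; "contact_force": force on the tool from outside, world axes, zero at the start; "torque": the same for the moment, N m; "finger_gap": finger opening in mm.
Only numpy, scipy, OpenCV 4.12 (cv2) and the standard library are available. Lean on these libraries where they do the work, as an engineer would, in place of code of your own. Each camera call takes 0.05 s, during which the arm holds its last target. There are 200 camera calls.

### The job

Pick up the loose black prism cover by its brass grip, turn it until its notched corner matches the keyed pocket in the brown binocular body, and lay it in so that it lies fully home, flush with the rim. Then swing the fixture's keeper by its red knob clockwise (seen from above), all the way round until its steel finger lies over the edge of the cover, and let go. Leave the glass lens, the brass screw block and the chrome shim rack where they are.

Things in the scene. Friction and masses are not known exactly. Their poses are not given: they have to be found in the camera images.
- cover: Loose black prism cover, 90 g: plate 46 (own x) by 68 (own y) by 8 mm thick, its corner at +x, -y cut away by a notch 16 (x) by 22 (y) mm. In its middle stands a brass grip bar 12 (x) by 28 (y) mm, top 36 mm above the underside. Origin: centre of the underside of the full 46 by 68 outline, under the bar; z up. Starts flat on the bench, turned anyhow.
- pocket (a point): Centre of the bright floor of the pocket in the top of the brown binocular body, 102 mm above the bench, axes as the fixture's, z up. Pocket 51 (x) by 73 (y) by 8 mm deep; its corner at +x, -y is filled by a key 16 (x) by 22 (y) mm level with the rim. The cover enters one way only, its axes along these, 2.5 mm play on each side, then flush with the rim.
- fixture: Steel fixture fixed to the bench, base plate 130 (x) by 275 (y) mm, carrying the brown bakelite binocular body. Origin: on the bench under the pocket's centre. Walls around the pocket reach 34 mm out in x, 45 mm in y. The closed half of the binocular is centred 98 mm towards -y, its black eyepiece up to 145 mm above the bench. The keeper's pin stands 62 mm towards +y.
- keeper_knob (a point): Centre of the top of the keeper's red knob, an upright round post 14 mm thick standing 38 mm above the keeper's flat bar; its top is 158 mm above the bench. It can be pinched from above and, being round, turns between the fingers, so the gripper's yaw need not follow the swing.
- keeper (a joint): Keeper: flat level bar, top 120 mm above the bench (122 at the pin), on an upright pin 62 mm from the pocket centre along the fixture's +y. Knob 45 mm from the pin, holding finger 40 mm the other way. 0 = open: knob towards -x, finger +x. Grows clockwise from above to its stop at 1.57: knob +y, finger -y, 2 mm above the flush cover. About 1 N at the knob, stays put; starts near 0.
- lens: Bystander: domed glass objective lens, 52 mm across, 15 mm high, lying dome up on the bench. Origin: centre of its underside.
- screw_block: Bystander: brass collimation screw block, 50 by 70 by 30 mm with three screw heads on top (37 mm in all). Origin: centre of its underside.
- shim_rack: Bystander: chrome prism shim rack, 60 by 150 mm, 43 mm high. Origin: centre of its underside.
Things that resemble listed ones, but are neither listed nor needed, are in the scene too. Of the things shaped like the cover, the black one is meant.

How it is judged:
By the outcome, as a careful person would: the job done as asked, in the order asked, and still so for the second after the job is handed in, with the robot touching nothing.
It also fails if it takes over 51 s, if anything falls off the work surface, if the arm or the gripper's body presses on something with over 40 N, if the wrist force passes 120 N, or if a joint passes its speed limit or range.

## Working session

There is one attempt and no reset: what is moved stays moved. The work goes in short steps, Python scripts to look and compute and a tool call to move; the robot and the scene stay as the last step left them, time stands still between calls to the robot, and variables do not carry over. Pictures are saved under pics/ and viewed, on a budget of 10 in all, crops included, one or two more only if the job needs it, and the job is handed in when it is done.

Besides the shell and the picture viewer there is one more tool, called after "Emit:" as name(argument=value, ...) on one line, values as JSON. jog_arm: Moves the arm, as the interface text tells. Its arguments: {"type":"object","properties":{"commands":{"type":"array","items":{"type":"object","properties":{"tx":{"type":"number"},"ty":{"type":"number"},"tz":{"type":"number"},"ax":{"type":"number"},"ay":{"type":"number"},"az":{"type":"number"}}}},"grip":{"type":"number"},"newtons":{"type":"number"}},"required":["commands"]}

```bash
mkdir -p pics; ls
python3 - <<'E'
from plant import *
import cv2,numpy as np,pickle
d={}
for n in("scene","top","wrist"):
    f=grab_frame(n); d[n]=f
    cv2.imwrite(f"pics/{n}0.png",cv2.cvtColor(f["pixels"],cv2.COLOR_RGB2BGR))
    print(n,{k:v for k,v in f.items() if k!="pixels"})
pickle.dump(d,open("f0.pkl","wb"))
print(get_obs())
E
```

```text
pics
scene {'fovy': 50.31304462180084, 'cx': 261.37968899745897, 'cy': 189.2594765440968, 'position': array([1038.8708218 , -840.97983782,  683.81420426]), 'attitude': array([ 0.99172436, -0.01832541,  0.58465349])}
top {'fovy': 47.54145519490137, 'cx': 261.11593769677, 'cy': 198.5571349559832, 'position': array([ 501.0778362 , -145.2667972 , 1231.21485134]), 'attitude': array([ 0.05974102,  0.01512125, -1.54687717])}
wrist {'fovy': 60.1621982836223, 'cx': 251.05442656657993, 'cy': 192.0419537277131, 'position': array([147.41500519, 636.08241608, 372.19554272]), 'attitude': array([-0.29000236,  0.00183967,  1.23070859])}
{'t': 0.15, 'joints': array([ 1.18436609e+00,  4.80667558e-01,  1.59670695e+00,  1.23991952e-05,
        1.06507925e+00, -4.65995533e-02]), 'joint_velocities': array([-0.00048067, -0.00025096, -0.00096458,  0.00082107,  0.00030248,
        0.0010779 ]), 'tau': array([ 7.34916812e-04, -9.51152301e+01, -4.30453312e+01,  1.79383273e-04,
        8.20680696e-03, -6.09406516e-05]), 'tcp_pos': array([216.52996694, 612.56773093, 230.84120917]), 'tcp_rot': array([-1.62998613,  1.56993516, -1.96982282]), 'contact_force': array([1.04759712, 0.48800702, 0.5043328 ]), 'torque': array([ 0.03883613,  0.0170503 , -0.0451377 ]), 'finger_gap': 85.08657381532666}
```

View pics/top0.png

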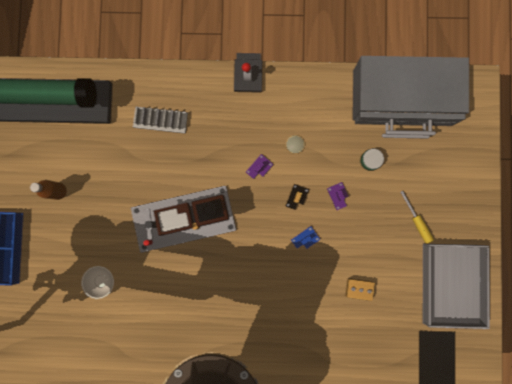

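View pics/scene0.png

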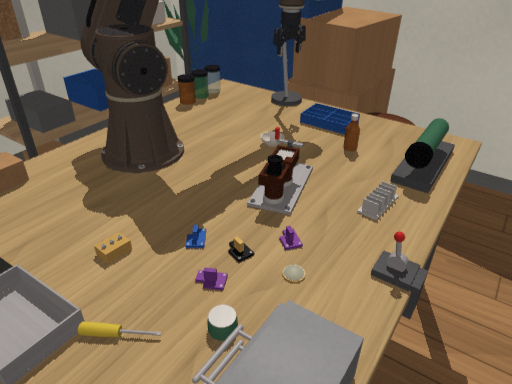

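```bash
cat > h.py <<'E'
import numpy as np,cv2
from scipy.spatial.transform import Rotation as R
def K(f):
    h=f["pixels"].shape[0]; return h/2/np.tan(np.radians(f["fovy"])/2)
def Rc(f): return R.from_euler("xyz",f["attitude"]).as_matrix()
def ray(f,p,z):
    """pixels Nx2 -> world points on plane z"""
    p=np.atleast_2d(np.asarray(p,float)); k=K(f)
    d=np.c_[(p[:,0]-f["cx"])/k,-(p[:,1]-f["cy"])/k,-np.ones(len(p))]@Rc(f).T
    return f["position"]+d*((z-f["position"][2])/d[:,2])[:,None]
def proj(f,P):
    c=(np.atleast_2d(P)-f["position"])@Rc(f); k=K(f)
    return np.c_[f["cx"]+k*c[:,0]/-c[:,2],f["cy"]-k*c[:,1]/-c[:,2]]
def tri(fa,pa,fb,pb):
    a0,b0=fa["position"],fb["position"]; a=ray(fa,pa,0)[0]-a0; b=ray(fb,pb,0)[0]-b0
    a/=np.linalg.norm(a); b/=np.linalg.norm(b)
    s=np.linalg.lstsq(np.c_[a,-b],b0-a0,rcond=None)[0]
    A,B=a0+s[0]*a,b0+s[1]*b; return (A+B)/2,np.linalg.norm(A-B)
def save(f,n): cv2.imwrite(n,cv2.cvtColor(f["pixels"],cv2.COLOR_RGB2BGR))
def hsv(f): return cv2.cvtColor(f["pixels"],cv2.COLOR_RGB2HSV)
def blobs(m,amin=8):
    n,l,s,c=cv2.connectedComponentsWithStats(m.astype(np.uint8))
    return [(c[i],s[i]) for i in range(1,n) if s[i][4]>=amin]
E
python3 - <<'E'
from h import *
import pickle
d=pickle.load(open("f0.pkl","rb")); t=d["top"]; s=d["scene"]
red=lambda f:((hsv(f)[...,0]<8)|(hsv(f)[...,0]>172))&(hsv(f)[...,1]>170)&(hsv(f)[...,2]>110)
for n in("top","scene"):
    for c,st in blobs(red(d[n]),5): print(n,"red",c.round(1),st)
print("cover approx",ray(t,[[297,197]],8), "pocket",ray(t,[[174,219]],102),"knob",ray(t,[[147,242]],158), "eye half",ray(t,[[210,209]],110))
a=t["pixels"][175:265,120:330]
cv2.imwrite("pics/topc.png",cv2.cvtColor(cv2.resize(a,None,fx=3.8,fy=3.8,interpolation=cv2.INTER_CUBIC),cv2.COLOR_RGB2BGR))
# tcp rot matrix vs camera
from plant import *
o=get_obs(); T=R.from_euler("xyz",o["tcp_rot"]).as_matrix(); print(T.round(3)); w=d["wrist"]
print("cam in tool",(T.T@(w["position"]-o["tcp_pos"])).round(1)); print((T.T@Rc(w)).round(3))
E
```

```text
top red [245.3  66.7] [242  63   8   8  48]
top red [146.  242.4] [144 240   5   6  23]
scene red [276.8 132.6] [275 127   5  12  39]
scene red [399.4 236.2] [394 232  11  10  80]
cover approx [[ 580.48518181 -225.68291275    8.        ]] pocket [[509.846806    98.25826119 102.        ]] knob [[451.30099456 150.80767927 158.        ]] eye half [[537.73031586   4.39037746 110.        ]]
[[-0.     0.333  0.943]
 [-0.001  0.943 -0.333]
 [-1.    -0.001 -0.   ]]
cam in tool [-141.3   -1.   -73. ]
[[ 0.001  0.286 -0.958]
 [ 1.    -0.     0.001]
 [ 0.    -0.958 -0.286]]
```

View pics/topc.png

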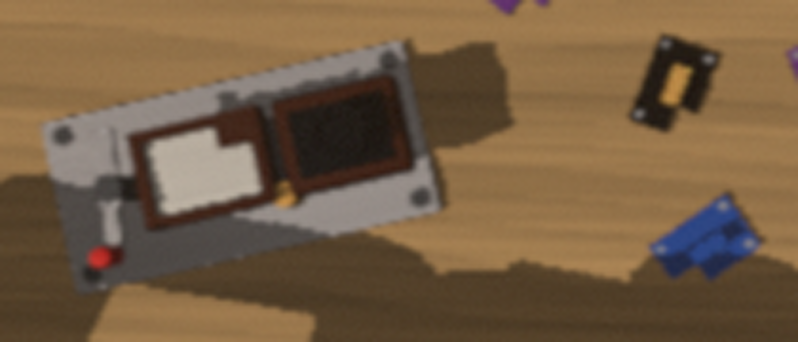

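The top view shows:
- the pocket (bright floor) at about crop (205,170), key at upper right, so fixture yaw is about +14°
- the knob at crop (98,257)
- the black cover at crop (677,85), with its notch at lower right, so cover yaw is about −113°

I'll view the fixture with the wrist camera, then the cover.

Emit:
jog_arm(commands=[{"ty":-1.6,"tz":1.9},{"ty":-3.2,"tz":3.7},{"ty":-3.2,"tz":3.7},{"ty":-3.2,"tz":3.7},{"ty":-3.2,"tz":3.7},{"ty":-3.2,"tz":3.7},{"ty":-3.2,"tz":3.7},{"ty":-3.2,"tz":3.7},{"ty":-3.2,"tz":3.7},{"ty":-3.2,"tz":3.7},{"ty":-3.2,"tz":3.7},{"ty":-3.2,"tz":3.7},{"ty":-1.6,"tz":1.9,"ax":4},{"ax":9},{"ax":9},{"ax":9},{"ax":9},{"ax":9},{"ax":7.5},{"ax":0}])

```text
schema error: expected keys tx, ty, tz, ax, ay, az
```

Run:
```python
from plant import *
from h import *
import pickle
f=grab_frame("wrist"); pickle.dump(f,open("f1.pkl","wb")); save(f,"pics/w1.png"); o=get_obs(); print(o["t"],o["tcp_pos"],o["joints"],R.from_euler("xyz",o["tcp_rot"]).as_matrix().round(3))
```

```text
0.2 [216.52665603 612.61930805 230.9311732 ] [ 1.18439700e+00  4.80573586e-01  1.59662926e+00  1.99141263e-05
  1.06510229e+00 -4.65810632e-02] [[-0.     0.333  0.943]
 [-0.001  0.943 -0.333]
 [-1.    -0.001 -0.   ]]
```

View pics/w1.png

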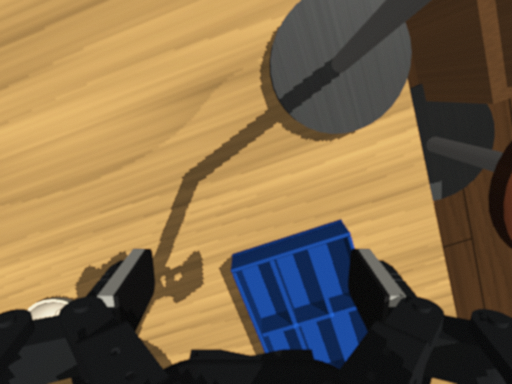

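That picture shows only the start pose, because the move was refused: every row needs all six keys. Resending it, stopping about 40 mm short so the fingers don't hide the pocket.

Emit:
jog_arm(commands=[{"tx":0,"ty":-1.7,"tz":1.7,"ax":0,"ay":0,"az":0},{"tx":0,"ty":-3.4,"tz":3.4,"ax":0,"ay":0,"az":0},{"tx":0,"ty":-3.4,"tz":3.4,"ax":0,"ay":0,"az":0},{"tx":0,"ty":-3.4,"tz":3.4,"ax":0,"ay":0,"az":0},{"tx":0,"ty":-3.4,"tz":3.4,"ax":0,"ay":0,"az":0},{"tx":0,"ty":-3.4,"tz":3.4,"ax":0,"ay":0,"az":0},{"tx":0,"ty":-3.4,"tz":3.4,"ax":0,"ay":0,"az":0},{"tx":0,"ty":-3.4,"tz":3.4,"ax":0,"ay":0,"az":0},{"tx":0,"ty":-3.4,"tz":3.4,"ax":0,"ay":0,"az":0},{"tx":0,"ty":-3.4,"tz":3.4,"ax":0,"ay":0,"az":0},{"tx":0,"ty":-3.4,"tz":3.4,"ax":0,"ay":0,"az":0},{"tx":0,"ty":-3.4,"tz":3.4,"ax":0,"ay":0,"az":0},{"tx":0,"ty":-1.7,"tz":1.7,"ax":4,"ay":0,"az":0},{"tx":0,"ty":0,"tz":0,"ax":9,"ay":0,"az":0},{"tx":0,"ty":0,"tz":0,"ax":9,"ay":0,"az":0},{"tx":0,"ty":0,"tz":0,"ax":9,"ay":0,"az":0},{"tx":0,"ty":0,"tz":0,"ax":9,"ay":0,"az":0},{"tx":0,"ty":0,"tz":0,"ax":9,"ay":0,"az":0},{"tx":0,"ty":0,"tz":0,"ax":7.5,"ay":0,"az":0},{"tx":0,"ty":0,"tz":0,"ax":0,"ay":0,"az":0}])

```text
t: 2.7
tcp_pos: [465.2, 92.2, 231.3]
tcp_rot: [-1.646, 1.571, -2.972]
contact_force: [-1.1, 0.1, -0.0]
finger_gap: 85.2
```

Run:
```python
from plant import *
from h import *
import pickle
f=grab_frame("wrist"); pickle.dump(f,open("f1.pkl","wb")); save(f,"pics/w2.png"); o=get_obs(); print(o["t"],o["tcp_pos"],o["joints"],R.from_euler("xyz",o["tcp_rot"]).as_matrix().round(3))
```

```text
2.75 [465.25287092  92.16097234 231.26576208] [ 1.31623111e-01  2.34928309e-01  1.98595152e+00  8.22525076e-06
  9.20802735e-01 -1.16216586e-01] [[-0.     0.969  0.245]
 [-0.     0.245 -0.969]
 [-1.    -0.    -0.   ]]
```

View pics/w2.png

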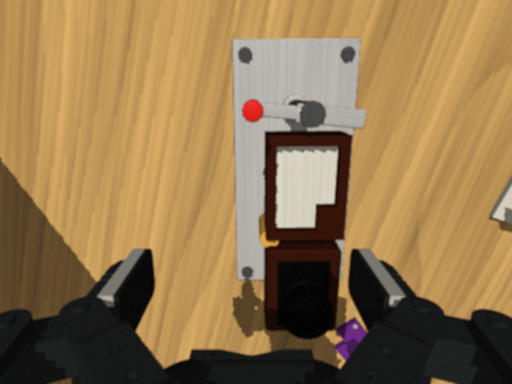

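The wrist view shows the pocket floor at about (306,188), key at lower right (326,218), knob at (253,110) and pin cap at (312,114). Now measuring these.

Run:
```python
from h import *
import pickle
f=pickle.load(open("f1.pkl","rb")); H=hsv(f).astype(int)
print("px",f["pixels"][[160,190,215,150,137],[300,300,290,335,300]].tolist(), f["pixels"][235,300],f["pixels"][180,270])
red=((H[...,0]<8)|(H[...,0]>172))&(H[...,1]>170)&(H[...,2]>110)
for c,s in blobs(red): 
    if s[4]>100: print("knob",c,s,ray(f,c,158))
sub=np.zeros(red.shape,bool); sub[125:250,255:360]=1
br=(H[...,2]>150)&(H[...,1]<90)&sub
n,l,s,c=cv2.connectedComponentsWithStats(br.astype(np.uint8)); i=1+np.argmax(s[1:,4]); br=(l==i); print(s[i])
# per-row/col extreme edges, line fits, evaluated as world lines
rows=np.arange(s[i][1]+6,s[i][1]+s[i][3]-5)
L=np.array([[np.flatnonzero(br[r]).min()-.5,r] for r in rows]); Rr=np.array([[np.flatnonzero(br[r]).max()+.5,r] for r in rows])
cols=np.arange(s[i][0]+6,s[i][0]+s[i][2]-5)
T=np.array([[q,np.flatnonzero(br[:,q]).min()-.5] for q in cols]); B=np.array([[q,np.flatnonzero(br[:,q]).max()+.5] for q in cols])
top=lambda P,ax: None
mx=np.median(Rr[:,0][:30]); Rt=Rr[Rr[:,0]>mx-3]; Rk=Rr[Rr[:,0]<mx-12]
mb=np.max(B[:,1]); Bb=B[B[:,1]>mb-4]; Bk=B[B[:,1]<mb-12]
def fit(P,z):
    W=ray(f,P,z)[:,:2]; v=cv2.fitLine(W.astype(np.float32),cv2.DIST_HUBER,0,.01,.01).ravel(); return W.mean(0),np.degrees(np.arctan2(v[1],v[0])),W
for nm,P,z in(("L",L,110),("Rt",Rt,102),("Rk",Rk,110),("T",T,110),("Bb",Bb,102),("Bk",Bk,110)):
    w,a,_=fit(P,z); print(nm,w.round(1),round(a,2),len(P))
# brown outline
br2=(H[...,2]<110)&(H[...,1]>120)&sub
yaw=None
import math
for deg in(12.5,13.5,14.5):
    u=np.array([math.cos(math.radians(deg)),math.sin(math.radians(deg))]); v=np.array([-u[1],u[0]])
    g=lambda P,z,d: np.median(ray(f,P,z)[:,:2]@d).round(2)
    print(deg,"x:",g(L,110,u),g(Rt,102,u),g(Rk,102,u),g(Rk,110,u),"y:",g(T,110,v),g(T,102,v),g(Bb,102,v),g(Bk,102,v),g(Bk,110,v))
print("pin",ray(f,[312,114],122))
cv2.imwrite("pics/w2c.png",cv2.cvtColor(cv2.resize(f["pixels"][90:260,225:375],None,fx=3.5,fy=3.5,interpolation=cv2.INTER_NEAREST),cv2.COLOR_RGB2BGR))
```

```text
px [[217, 212, 195], [216, 211, 195], [213, 207, 191], [127, 123, 113], [55, 22, 12]] [51 18  6] [53 21 11]
knob [252.328125 110.371875] [243 100  20  21 320] [[450.32788641 151.91574577 158.        ]]
[ 276  150   62   78 4062]
L [485.5  93. ] -75.76 67
Rt [532.9 111.2] -75.56 48
Rk [522.8  80.9] -76.85 19
T [500.9 130.2] 14.25 51
Bb [514.5  62.3] 16.89 33
Bk [527.3  90.2] 14.07 18
12.5 x: 494.16 544.34 529.66 527.94 y: 18.65 17.35 -50.12 -28.2 -25.55
13.5 x: 493.72 544.13 528.92 527.26 y: 9.57 8.24 -59.11 -37.56 -34.87
14.5 x: 493.29 543.75 528.05 526.44 y: 0.57 -0.78 -68.18 -46.9 -44.19
pin [[494.17455986 158.3759819  122.        ]]
```

View pics/w2c.png

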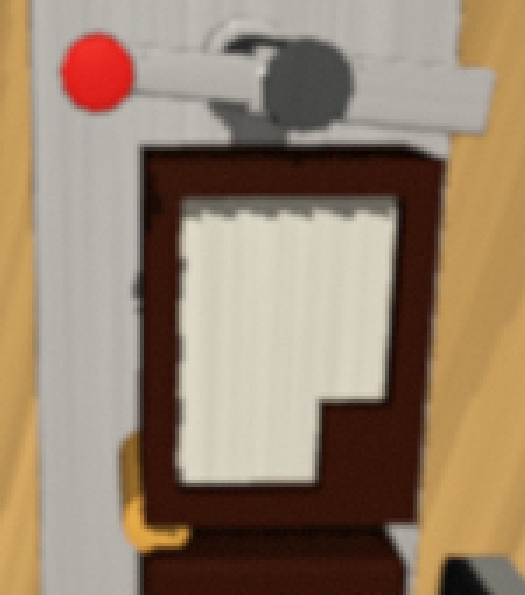

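Run:
```python
from h import *
import pickle,math
f=pickle.load(open("f1.pkl","rb")); H=hsv(f).astype(int)
fl=(H[...,2]>95)&(H[...,1]<90)
u=np.array([math.cos(math.radians(14.24)),math.sin(math.radians(14.24))]); v=np.array([-u[1],u[0]])
g=lambda P,z,d: float(np.median(ray(f,P,z)[:,:2]@d).round(2))
def run(line,start):
    a=start
    while line[a-1]: a-=1
    b=start
    while line[b+1]: b+=1
    return a-.5,b+.5
C=range(284,312); TB=[run(fl[:,q],188) for q in C]
T=[(q,t) for q,(t,_) in zip(C,TB)]; B=[(q,b) for q,(_,b) in zip(C,TB)]
C2=range(320,334); K2=[(q,run(fl[:,q],180)[1]) for q in C2]
Rw=range(155,200); LR=[run(fl[r],300) for r in Rw]
L=[(a,r) for r,(a,_) in zip(Rw,LR)]; Rr=[(b,r) for r,(_,b) in zip(Rw,LR)]
Rk=[(run(fl[r],300)[1],r) for r in range(208,225)]
x=np.array([g(L,110,u)+25.5,g(Rr,102,u)-25.5,g(Rk,102,u)-9.5]); y=np.array([g(T,110,v)-36.5,g(B,102,v)+36.5,g(K2,102,v)+14.5])
print(x,y); c=u*x.mean()+v*y.mean(); print("pocket",c,"pin pred",c+62*v,"knob0",c+62*v-45*u)
```

```text
[518.32 518.9  519.29] [-30.43 -30.2  -30.88]
pocket [510.39815276  98.05950074] pin pred [495.14713691 158.15447986] knob0 [451.52981335 147.08519417]
```

Pocket centre is (510.4, 98.1) with yaw 14.24°. All six edges agree within 1 mm, and the pin prediction matches. Next, over the cover.

Emit:
jog_arm(commands=[{"tx":0,"ty":0.2,"tz":2.1,"ax":0,"ay":0,"az":0},{"tx":0,"ty":0.45,"tz":4.5,"ax":0,"ay":0,"az":0},{"tx":0,"ty":0.45,"tz":4.5,"ax":0,"ay":0,"az":0},{"tx":0,"ty":0.45,"tz":4.5,"ax":0,"ay":0,"az":0},{"tx":0,"ty":0.45,"tz":4.5,"ax":0,"ay":0,"az":0},{"tx":0,"ty":0.45,"tz":4.5,"ax":0,"ay":0,"az":0},{"tx":0,"ty":0.45,"tz":4.5,"ax":0,"ay":0,"az":0},{"tx":0,"ty":0.45,"tz":4.5,"ax":5,"ay":0,"az":0},{"tx":0.4,"ty":0,"tz":0,"ax":10.5,"ay":0,"az":0},{"tx":0.4,"ty":0,"tz":0,"ax":10.5,"ay":0,"az":0},{"tx":0.4,"ty":0,"tz":0,"ax":10.5,"ay":0,"az":0},{"tx":0.4,"ty":0,"tz":0,"ax":10.5,"ay":0,"az":0},{"tx":0.4,"ty":0,"tz":0,"ax":10.5,"ay":0,"az":0},{"tx":0.4,"ty":0,"tz":0,"ax":10.5,"ay":0,"az":0},{"tx":0.4,"ty":0,"tz":0,"ax":10.5,"ay":0,"az":0},{"tx":0.4,"ty":0,"tz":0,"ax":10.5,"ay":0,"az":0},{"tx":0.4,"ty":0,"tz":0,"ax":10.5,"ay":0,"az":0},{"tx":0.4,"ty":0,"tz":0,"ax":10.5,"ay":0,"az":0},{"tx":0.4,"ty":0,"tz":0,"ax":10.5,"ay":0,"az":0},{"tx":0.4,"ty":0,"tz":0,"ax":6.5,"ay":0,"az":0}])

```text
t: 5.25
tcp_pos: [579.2, -225.6, 183.0]
tcp_rot: [-0.074, 1.571, 2.665]
contact_force: [0.3, 0.7, 0.6]
finger_gap: 85.9
```

Run:
```python
from plant import *
from h import *
import pickle
f=grab_frame("wrist"); pickle.dump(f,open("f2.pkl","wb")); save(f,"pics/w3.png"); o=get_obs(); print(o["t"],o["tcp_pos"],o["joints"],R.from_euler("xyz",o["tcp_rot"]).as_matrix().round(3))
```

```text
5.3 [ 578.9721362  -225.51466887  182.55628012] [-4.20206094e-01  4.91306464e-01  1.71314071e+00 -1.70357463e-05
  9.38015172e-01  1.55803453e+00] [[-0.001 -0.396 -0.918]
 [ 0.    -0.918  0.396]
 [-1.     0.     0.001]]
```

View pics/w3.png

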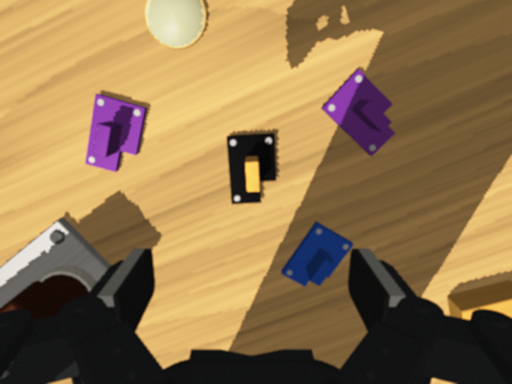

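The black cover is at about (252,167) with its notch at lower right, so tool y already lies nearly along cover x. The brass bar is at (253,175).

Run:
```python
from h import *
import pickle,math
from plant import get_obs
f=pickle.load(open("f2.pkl","rb")); H=hsv(f).astype(int)
m=np.zeros(H.shape[:2],bool); m[120:215,215:290]=1
bar=m&(H[...,0]>8)&(H[...,0]<30)&(H[...,1]>140)
for r in range(154,198,4): print(r,[(int(H[r,c,0]),int(H[r,c,1]),int(H[r,c,2])) for c in range(242,266,3)])
dk=m&(H[...,2]<45)
cs,_=cv2.findContours(dk.astype(np.uint8),cv2.RETR_EXTERNAL,cv2.CHAIN_APPROX_NONE); c=max(cs,key=cv2.contourArea); print("dark",cv2.boundingRect(c))
# left edge (x=-23) line, and top edge y=+34
L=np.array([[np.flatnonzero(dk[r]).min()-.5,r] for r in range(146,192)]); 
T=np.array([[q,np.flatnonzero(dk[:,q]).min()-.5] for q in range(238,264)])
for P in(L,T):
    W=ray(f,P,8)[:,:2]; v=cv2.fitLine(W.astype(np.float32),cv2.DIST_HUBER,0,.01,.01).ravel(); print(W.mean(0).round(1),math.degrees(math.atan2(v[1],v[0])))
s=ray(f,[[233,142],[268,140],[237,198]],8)[:,:2]; print("screws",s.round(1)); print("center from diag",(s[1]+s[2])/2, np.linalg.norm(s[1]-s[0]),np.linalg.norm(s[2]-s[0]), np.degrees(np.arctan2(*(s[1]-s[0])[::-1])),np.degrees(np.arctan2(*(s[0]-s[2])[::-1])))
```

```text
154 [(0, 13, 20), (120, 14, 18), (30, 21, 12), (15, 109, 14), (8, 120, 17), (0, 70, 11), (160, 128, 6), (120, 32, 8)]
158 [(105, 26, 20), (17, 160, 70), (17, 176, 103), (18, 177, 101), (17, 176, 103), (17, 174, 82), (130, 109, 7), (90, 85, 6)]
162 [(150, 14, 18), (17, 178, 166), (19, 173, 231), (19, 173, 234), (19, 171, 240), (18, 174, 217), (0, 85, 12), (105, 64, 8)]
166 [(105, 54, 19), (18, 175, 218), (23, 154, 250), (23, 154, 249), (22, 157, 248), (19, 170, 241), (16, 156, 18), (70, 128, 6)]
170 [(105, 54, 19), (18, 176, 220), (23, 152, 251), (23, 157, 249), (22, 159, 247), (20, 167, 246), (15, 163, 25), (150, 32, 8)]
174 [(110, 35, 22), (17, 177, 170), (24, 152, 252), (23, 153, 251), (23, 157, 248), (21, 165, 248), (17, 173, 34), (120, 77, 10)]
178 [(90, 13, 20), (17, 175, 131), (23, 154, 252), (23, 155, 250), (23, 155, 249), (22, 161, 250), (17, 173, 53), (120, 57, 9)]
182 [(0, 11, 23), (17, 173, 112), (23, 153, 252), (23, 156, 249), (22, 158, 248), (22, 161, 248), (17, 162, 107), (17, 141, 154)]
186 [(20, 40, 19), (17, 175, 111), (23, 156, 252), (23, 155, 249), (22, 156, 248), (22, 162, 247), (17, 161, 117), (18, 141, 157)]
190 [(15, 22, 23), (17, 151, 66), (22, 160, 255), (22, 159, 253), (21, 163, 250), (21, 160, 249), (18, 159, 122), (17, 139, 180)]
194 [(20, 33, 23), (150, 22, 23), (120, 13, 19), (110, 43, 18), (120, 67, 19), (110, 45, 17), (16, 124, 68), (17, 140, 142)]
dark (228, 134, 47, 68)
[ 588.6 -208.6] -19.866801325519166
[ 611.1 -239.9] 69.19135338777379
screws [[ 611.2 -221.8]
 [ 599.8 -253.2]
 [ 558.4 -202.7]]
center from diag [ 579.10656247 -227.98723385] 33.40375388672095 56.14695447324238 -109.80791972294689 -19.86857210106723
```

Run:
```python
from h import *
import pickle
from plant import get_obs
f=pickle.load(open("f2.pkl","rb")); H=hsv(f).astype(int)
m=np.zeros(H.shape[:2],bool); m[150:196,243:264]=1
b=(m&(H[...,2]>190)&(H[...,0]>14)&(H[...,0]<30)).astype(np.uint8)
n,l,s,c=cv2.connectedComponentsWithStats(b);i=1+np.argmax(s[1:,4]);print(s[i],c[i])
r=cv2.minAreaRect(np.argwhere(l==i)[:,::-1].astype(np.float32)); print(r)
p=ray(f,[c[i],r[0]],36); print(p); 
e=ray(f,cv2.boxPoints(r),36); print([np.linalg.norm(e[k]-e[k-1]).round(1) for k in range(4)])
o=get_obs();T=R.from_euler("xyz",o["tcp_rot"]).as_matrix(); print(o["tcp_pos"])
for q in(p[1],[579,-227.7,36]): print("tool delta",(T.T@(np.array(q)-o["tcp_pos"])).round(1))
```

```text
[245 162  15  30 398] [251.89698492 176.44472362]
((251.8812255859375, 176.5056610107422), (29.5379581451416, 13.318243980407715), 87.27368927001953)
[[ 579.44954307 -227.81701535   36.        ]
 [ 579.40333899 -227.78203697   36.        ]]
[np.float64(27.3), np.float64(11.8), np.float64(27.2), np.float64(12.1)]
[ 578.9721362  -225.51466887  182.55628012]
tool delta [146.6   1.9  -1.4]
tool delta [146.6   2.   -1. ]
```

Emit:
jog_arm(commands=[{"tx":1.0,"ty":0.2,"tz":-0.14,"ax":-3.3,"ay":0,"az":0},{"tx":3.0,"ty":0,"tz":0,"ax":0,"ay":0,"az":0},{"tx":3.0,"ty":0,"tz":0,"ax":0,"ay":0,"az":0},{"tx":3.0,"ty":0,"tz":0,"ax":0,"ay":0,"az":0},{"tx":3.0,"ty":0,"tz":0,"ax":0,"ay":0,"az":0},{"tx":2.0,"ty":0,"tz":0,"ax":0,"ay":0,"az":0},{"tx":1.0,"ty":0,"tz":0,"ax":0,"ay":0,"az":0},{"tx":0.8,"ty":0,"tz":0,"ax":0,"ay":0,"az":0},{"tx":0,"ty":0,"tz":0,"ax":0,"ay":0,"az":0}], grip=5.5, newtons=40)

```text
t: 6.42
tcp_pos: [579.8, -228.1, 15.3]
tcp_rot: [2.606, 1.571, -0.878]
contact_force: [0.8, -1.4, -0.2]
finger_gap: 54.8
```

Emit:
jog_arm(commands=[{"tx":0,"ty":0,"tz":0,"ax":0,"ay":0,"az":0},{"tx":0,"ty":0,"tz":0,"ax":0,"ay":0,"az":0},{"tx":0,"ty":0,"tz":0,"ax":0,"ay":0,"az":0},{"tx":0,"ty":0,"tz":0,"ax":0,"ay":0,"az":0},{"tx":0,"ty":0,"tz":0,"ax":0,"ay":0,"az":0},{"tx":0,"ty":0,"tz":0,"ax":0,"ay":0,"az":0}], grip=0)

```text
t: 7.18
tcp_pos: [580.2, -228.2, 16.0]
tcp_rot: [3.061, 1.57, -0.424]
contact_force: [-1.3, 0.6, 6.7]
finger_gap: 11.0
```

Emit:
jog_arm(commands=[{"tx":-1.0,"ty":0,"tz":0,"ax":0,"ay":0,"az":0},{"tx":-2.5,"ty":0,"tz":0,"ax":0,"ay":0,"az":0},{"tx":-3.5,"ty":0,"tz":0,"ax":0,"ay":0,"az":0},{"tx":-3.5,"ty":0,"tz":0,"ax":0,"ay":0,"az":0},{"tx":-3.5,"ty":0,"tz":0,"ax":-5,"ay":0,"az":0},{"tx":-3.5,"ty":0,"tz":0,"ax":-8,"ay":0,"az":0},{"tx":-2.5,"ty":0,"tz":0,"ax":-9,"ay":0,"az":0},{"tx":-1,"ty":0,"tz":0,"ax":-9,"ay":0,"az":0},{"tx":0,"ty":0,"tz":0,"ax":-9,"ay":0,"az":0},{"tx":0,"ty":0,"tz":0,"ax":-9,"ay":0,"az":0},{"tx":0,"ty":0,"tz":0,"ax":-9,"ay":0,"az":0},{"tx":0,"ty":0,"tz":0,"ax":-9,"ay":0,"az":0},{"tx":0,"ty":0,"tz":0,"ax":-9,"ay":0,"az":0},{"tx":0,"ty":0,"tz":0,"ax":-9,"ay":0,"az":0},{"tx":0,"ty":0,"tz":0,"ax":-9,"ay":0,"az":0},{"tx":0,"ty":0,"tz":0,"ax":-9,"ay":0,"az":0},{"tx":0,"ty":0,"tz":0,"ax":-9,"ay":0,"az":0},{"tx":0,"ty":0,"tz":0,"ax":-8,"ay":0,"az":0},{"tx":0,"ty":0,"tz":0,"ax":-4.2,"ay":0,"az":0},{"tx":0,"ty":0,"tz":0,"ax":0,"ay":0,"az":0}])

```text
t: 9.68
tcp_pos: [579.6, -228.0, 225.8]
tcp_rot: [0.847, 1.571, -0.471]
contact_force: [-0.7, 0.2, -0.4]
finger_gap: 10.9
```

```bash
cat > st.py <<'E'
from plant import *
from h import *
import sys
o=get_obs(); T=R.from_euler("xyz",o["tcp_rot"]).as_matrix(); print(round(o["t"],2),o["tcp_pos"].round(1),"yaw",np.degrees(np.arctan2(T[1,1],T[0,1])).round(2),"gap",o["finger_gap"].round(1),"F",o["contact_force"].round(1),"j6",o["joints"][5].round(2))
for a in sys.argv[1:]:
    q=np.array(eval(a),float); print("tool delta cm",(T.T@(q-o["tcp_pos"])/10).round(2))
E
python3 st.py "[510.4,98.1,210]"
python3 - <<'E'
from plant import *
from h import *
import pickle
f=grab_frame("wrist"); pickle.dump(f,open("f3.pkl","wb")); save(f,"pics/w4.png")
E
```

```text
Traceback (most recent call last):
  File "st.py", line 4, in <module>
    o=get_obs(); T=R.from_euler("xyz",o["tcp_rot"]).as_matrix(); print(round(o["t"],2),o["tcp_pos"].round(1),"yaw",np.degrees(np.arctan2(T[1,1],T[0,1])).round(2),"gap",o["finger_gap"].round(1),"F",o["contact_force"].round(1),"j6",o["joints"][5].round(2))
                                                                                                                                                                        ^^^^^^^^^^^^^^^^^^^^^
AttributeError: 'float' object has no attribute 'round'
```

View pics/w4.png

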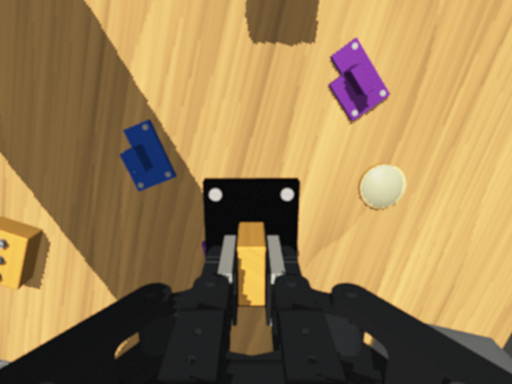

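```bash
sed -i 's/o\["finger_gap"\].round(1)/round(float(o["finger_gap"]),1)/' st.py
python3 st.py "[510.4,98.1,226]"
python3 - <<'E'
from h import *
import pickle
from plant import get_obs
f=pickle.load(open("f3.pkl","rb")); H=hsv(f).astype(int)
o=get_obs();T=R.from_euler("xyz",o["tcp_rot"]).as_matrix()
m=np.zeros(H.shape[:2],bool); m[183:207,206:297]=1
s=[c for c,st in blobs(m&(H[...,2]>120),20)]; print(s)
m[:]=0; m[165:230,190:310]=1; dk=m&(H[...,2]<45)
E=np.array([[q,np.flatnonzero(dk[:,q]).min()-.5] for q in range(210,295)])
L=np.array([[np.flatnonzero(dk[r]).min()-.5,r] for r in range(184,225)]);Rt=np.array([[np.flatnonzero(dk[r]).max()+.5,r] for r in range(184,225)])
for h in(15,17):
    z=o["tcp_pos"][2]-h+8; g=lambda P:(ray(f,P,z)-o["tcp_pos"])@T
    S=g(s); print(h,"screws tool y,z",S[:,1:].round(1).tolist(),"edge z",np.median(g(E)[:,2]).round(2),"L,R y",np.median(g(L)[:,1]).round(2),np.median(g(Rt)[:,1]).round(2),
     "twist deg",np.degrees(np.arctan(np.polyfit(g(E)[:,1],g(E)[:,2],1)[0])).round(2),np.degrees(np.arctan(np.polyfit(g(L)[:,2],g(L)[:,1],1)[0])).round(2))
E
```

```text
9.72 [ 579.7 -228.   225.7] yaw 14.43 gap 10.8 F [ 1.1 -0.  -0.1] j6 -0.68
tool delta cm [-3.000e-02  1.420e+00 -3.331e+01]
[array([214.94160584, 194.19708029]), array([286.84671533, 193.93430657])]
15 screws tool y,z [[-17.7, -26.7], [16.0, -26.8]] edge z -34.28 L,R y -23.03 21.1 twist deg -0.44 -0.38
17 screws tool y,z [[-17.9, -26.1], [16.3, -26.2]] edge z -33.76 L,R y -23.34 21.4 twist deg -0.44 -0.38
```

The cover sits squarely in the hand, with its centre within about 1 mm of the TCP. Carrying it over the pocket.

Emit:
jog_arm(commands=[{"tx":0,"ty":0.1,"tz":-2.1,"ax":0.2,"ay":0,"az":0},{"tx":0,"ty":0.2,"tz":-4.5,"ax":0,"ay":0,"az":0},{"tx":0,"ty":0.2,"tz":-4.5,"ax":0,"ay":0,"az":0},{"tx":0,"ty":0.2,"tz":-4.5,"ax":0,"ay":0,"az":0},{"tx":0,"ty":0.2,"tz":-4.5,"ax":0,"ay":0,"az":0},{"tx":0,"ty":0.2,"tz":-4.5,"ax":0,"ay":0,"az":0},{"tx":0,"ty":0.2,"tz":-4.5,"ax":0,"ay":0,"az":0},{"tx":0,"ty":0.17,"tz":-4.2,"ax":0,"ay":0,"az":0},{"tx":2,"ty":0,"tz":0,"ax":0,"ay":0,"az":0},{"tx":3,"ty":0,"tz":0,"ax":0,"ay":0,"az":0},{"tx":2.5,"ty":0,"tz":0,"ax":0,"ay":0,"az":0},{"tx":1.5,"ty":0,"tz":0,"ax":0,"ay":0,"az":0},{"tx":0,"ty":0,"tz":0,"ax":0,"ay":0,"az":0},{"tx":0,"ty":0,"tz":0,"ax":0,"ay":0,"az":0}])

```text
t: 11.48
tcp_pos: [511.9, 98.3, 136.1]
tcp_rot: [1.462, 1.57, 0.141]
contact_force: [1.2, -0.3, 0.5]
finger_gap: 11.0
```

```bash
python3 st.py "[510.9,98.2,130]"; python3 st.py "[510.9,98.2,130]"
python3 - <<'E'
from plant import *
from h import *
import pickle
f=grab_frame("wrist"); pickle.dump(f,open("f4.pkl","wb")); save(f,"pics/w5.png")
E
```

```text
11.47 [511.9  98.3 136.1] yaw 14.32 gap 11.0 F [ 1.2 -0.3  0.5] j6 -0.12
tool delta cm [ 0.61 -0.1  -0.01]
11.47 [511.9  98.3 136.1] yaw 14.32 gap 11.0 F [ 1.2 -0.3  0.5] j6 -0.12
tool delta cm [ 0.61 -0.1  -0.01]
```

View pics/w5.png

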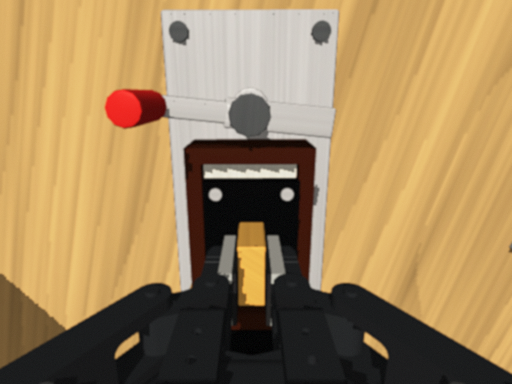

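Cover is over the pocket. Bright floor strip shows at rows 164–178, cols 204–297. Comparing the rim with the cover in this same view.

Run:
```python
from h import *
import pickle
from plant import get_obs
f=pickle.load(open("f4.pkl","rb")); H=hsv(f).astype(int); o=get_obs();T=R.from_euler("xyz",o["tcp_rot"]).as_matrix()
g=lambda P,z:(ray(f,P,z)-o["tcp_pos"])@T
fl=(H[...,2]>95)&(H[...,1]<90); m=np.zeros(fl.shape,bool); m[150:178,195:305]=1; fl&=m
rows=range(168,176)
L=[(np.flatnonzero(fl[r]).min()-.5,r) for r in rows]; Rr=[(np.flatnonzero(fl[r]).max()+.5,r) for r in rows]
E=np.array([(q,np.flatnonzero(fl[:,q]).min()-.5) for q in range(210,292)])
for z in(102,110): print(z,"L",np.median(g(L,z)[:,1]).round(2),"R",np.median(g(Rr,z)[:,1]).round(2))
print("top edge z",np.median(g(E,110)[:,2]).round(2),"slope",np.degrees(np.polyfit(g(E,110)[:,1],g(E,110)[:,2],1)[0]).round(2))
zc=o["tcp_pos"][2]-8
dk=(H[...,2]<45)&(H[...,1]<200); 
Ec=np.array([(q,178+np.flatnonzero(H[172:190,q,2]<60).min()-6.5) for q in range(212,290)])
print("cover edge",np.median(g(Ec,zc)[:,2]).round(2), "row",np.median(Ec[:,1]),"slope",np.degrees(np.polyfit(g(Ec,zc)[:,1],g(Ec,zc)[:,2],1)[0]).round(2))
for r in(185,200,215): print([tuple(H[r,c]) for c in (199,201,202,203,204,205,206)],[tuple(H[r,c]) for c in (294,295,296,297,298,299,300,301)])
```

```text
102 L -26.64 R 23.83
110 L -25.45 R 22.72
top edge z -37.44 slope 0.01
cover edge -34.13 row 178.5 slope 0.01
[(np.int64(7), np.int64(199), np.int64(64)), (np.int64(7), np.int64(206), np.int64(47)), (np.int64(9), np.int64(214), np.int64(25)), (np.int64(175), np.int64(109), np.int64(14)), (np.int64(120), np.int64(51), np.int64(10)), (np.int64(120), np.int64(36), np.int64(7)), (np.int64(60), np.int64(36), np.int64(7))] [(np.int64(105), np.int64(64), np.int64(8)), (np.int64(135), np.int64(85), np.int64(12)), (np.int64(60), np.int64(36), np.int64(7)), (np.int64(120), np.int64(57), np.int64(9)), (np.int64(0), np.int64(28), np.int64(9)), (np.int64(5), np.int64(155), np.int64(28)), (np.int64(8), np.int64(206), np.int64(47)), (np.int64(6), np.int64(201), np.int64(61))]
[(np.int64(7), np.int64(214), np.int64(62)), (np.int64(7), np.int64(202), np.int64(58)), (np.int64(5), np.int64(188), np.int64(42)), (np.int64(9), np.int64(204), np.int64(20)), (np.int64(0), np.int64(18), np.int64(14)), (np.int64(120), np.int64(28), np.int64(9)), (np.int64(0), np.int64(0), np.int64(7))] [(np.int64(100), np.int
[... 293 characters left out ...]
t64(6), np.int64(198), np.int64(63))]
[(np.int64(7), np.int64(210), np.int64(63)), (np.int64(6), np.int64(209), np.int64(61)), (np.int64(7), np.int64(197), np.int64(53)), (np.int64(5), np.int64(188), np.int64(34)), (np.int64(7), np.int64(143), np.int64(16)), (np.int64(60), np.int64(26), np.int64(10)), (np.int64(70), np.int64(77), np.int64(10))] [(np.int64(135), np.int64(64), np.int64(8)), (np.int64(100), np.int64(70), np.int64(11)), (np.int64(120), np.int64(28), np.int64(9)), (np.int64(9), np.int64(137), np.int64(13)), (np.int64(4), np.int64(163), np.int64(36)), (np.int64(8), np.int64(198), np.int64(54)), (np.int64(7), np.int64(205), np.int64(61)), (np.int64(6), np.int64(203), np.int64(64))]
```

Shift −0.6 mm in y and −0.7 mm in z, then lower.

Emit:
jog_arm(commands=[{"tx":0.3,"ty":-0.06,"tz":-0.07,"ax":0,"ay":0,"az":0},{"tx":0.4,"ty":0,"tz":0,"ax":0,"ay":0,"az":0},{"tx":0.3,"ty":0,"tz":0,"ax":0,"ay":0,"az":0},{"tx":0.2,"ty":0,"tz":0,"ax":0,"ay":0,"az":0},{"tx":0.2,"ty":0,"tz":0,"ax":0,"ay":0,"az":0},{"tx":0.2,"ty":0,"tz":0,"ax":0,"ay":0,"az":0},{"tx":0,"ty":0,"tz":0,"ax":0,"ay":0,"az":0}])

```text
t: 12.4
tcp_pos: [510.7, 98.7, 119.2]
tcp_rot: [-1.704, 1.571, -3.024]
contact_force: [1.0, 1.0, -1.3]
finger_gap: 11.0
```

Emit:
jog_arm(commands=[{"tx":0.1,"ty":0,"tz":0,"ax":0,"ay":0,"az":0},{"tx":0.1,"ty":0,"tz":0,"ax":0,"ay":0,"az":0},{"tx":0,"ty":0,"tz":0,"ax":0,"ay":0,"az":0}])

```text
t: 12.78
tcp_pos: [510.9, 98.7, 117.9]
tcp_rot: [1.398, 1.57, 0.077]
contact_force: [-3.5, -1.2, 12.4]
finger_gap: 10.9
```

Floor contact is 12 N at TCP z = 117.9, which matches the seated height of about 117.7. Releasing and rising.

Emit:
jog_arm(commands=[{"tx":0,"ty":0,"tz":0,"ax":0,"ay":0,"az":0},{"tx":0,"ty":0,"tz":0,"ax":0,"ay":0,"az":0},{"tx":0,"ty":0,"tz":0,"ax":0,"ay":0,"az":0},{"tx":0,"ty":0,"tz":0,"ax":0,"ay":0,"az":0},{"tx":-1,"ty":0,"tz":0,"ax":0,"ay":0,"az":0},{"tx":-3,"ty":0,"tz":0,"ax":0,"ay":0,"az":0},{"tx":-4,"ty":0,"tz":0,"ax":0,"ay":0,"az":0},{"tx":-3,"ty":0,"tz":0,"ax":0,"ay":0,"az":0},{"tx":0,"ty":0,"tz":0,"ax":0,"ay":0,"az":0}], grip=4.5)

```text
t: 13.9
tcp_pos: [512.1, 99.0, 230.1]
tcp_rot: [1.46, 1.566, 0.14]
contact_force: [-0.8, 0.5, -0.3]
finger_gap: 44.6
```

```bash
python3 st.py "[451,150,228]"
python3 - <<'E'
from plant import *
from h import *
import pickle
f=grab_frame("wrist"); pickle.dump(f,open("f5.pkl","wb")); save(f,"pics/w6.png")
H=hsv(f).astype(int); red=((H[...,0]<8)|(H[...,0]>172))&(H[...,1]>170)&(H[...,2]>200)
for c,s in blobs(red,50): print(c,s,ray(f,c,158))
E
```

```text
13.9 [512.1  99.  230.1] yaw 14.33 gap 44.6 F [-0.8  0.5 -0.3] j6 -0.12
tool delta cm [ 0.19 -4.66 -6.46]
[177.12979351 102.08554572] [167  92  21  21 339] [[450.75691985 152.01219314 158.        ]]
```

View pics/w6.png

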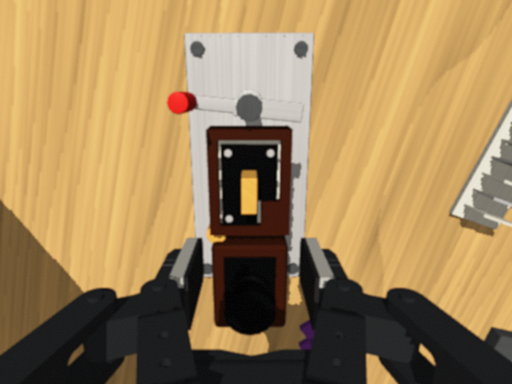

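The cover lies in the pocket with even floor strips around it and the notch on the key. The knob is at (450.8, 152.0) and agrees with the earlier view, so the keeper is at about 6°. Going to the knob.

Emit:
jog_arm(commands=[{"tx":0,"ty":-1.5,"tz":-2.2,"ax":0,"ay":0,"az":0},{"tx":0,"ty":-1.6,"tz":-2.24,"ax":0,"ay":0,"az":0},{"tx":0,"ty":-1.5,"tz":-2.2,"ax":0,"ay":0,"az":0},{"tx":2,"ty":0,"tz":0,"ax":0,"ay":0,"az":0},{"tx":3,"ty":0,"tz":0,"ax":0,"ay":0,"az":0},{"tx":3,"ty":0,"tz":0,"ax":0,"ay":0,"az":0},{"tx":1.5,"ty":0,"tz":0,"ax":0,"ay":0,"az":0},{"tx":0.5,"ty":0,"tz":0,"ax":0,"ay":0,"az":0},{"tx":0,"ty":0,"tz":0,"ax":0,"ay":0,"az":0}], grip=4.5)

```text
t: 15.08
tcp_pos: [449.5, 151.6, 127.1]
tcp_rot: [-1.559, 1.57, -2.88]
contact_force: [0.0, -0.9, 0.9]
finger_gap: 44.9
```

Emit:
jog_arm(commands=[{"tx":0,"ty":0,"tz":0,"ax":0,"ay":0,"az":0},{"tx":0,"ty":0,"tz":0,"ax":0,"ay":0,"az":0},{"tx":0,"ty":0,"tz":0,"ax":0,"ay":0,"az":0},{"tx":0,"ty":0,"tz":0,"ax":0,"ay":0,"az":0},{"tx":0,"ty":0,"tz":0,"ax":0,"ay":0,"az":0}], grip=0, newtons=25)

```text
t: 15.7
tcp_pos: [451.0, 152.0, 128.0]
tcp_rot: [1.564, 1.568, 0.243]
contact_force: [5.0, -0.2, 1.7]
finger_gap: 12.8
```

Pinched (gap 12.8, versus a 14 mm post; the readout also ran 1 mm low on the bar). Swinging clockwise.

Emit:
jog_arm(commands=[{"tx":0,"ty":0.09,"tz":-0.54,"ax":0,"ay":0,"az":0},{"tx":0,"ty":0.16,"tz":-0.53,"ax":0,"ay":0,"az":0},{"tx":0,"ty":0.22,"tz":-0.5,"ax":0,"ay":0,"az":0},{"tx":0,"ty":0.28,"tz":-0.47,"ax":0,"ay":0,"az":0},{"tx":0,"ty":0.34,"tz":-0.43,"ax":0,"ay":0,"az":0},{"tx":0,"ty":0.39,"tz":-0.39,"ax":0,"ay":0,"az":0},{"tx":0,"ty":0,"tz":0,"ax":0,"ay":0,"az":0}])

```text
t: 16.58
tcp_pos: [454.7, 183.2, 127.6]
tcp_rot: [-1.736, 1.567, -3.057]
contact_force: [-14.7, 4.5, 17.6]
finger_gap: 13.0
```

```bash
python3 st.py "[495.6,158.2,128]"
```

```text
16.57 [454.7 183.2 127.6] yaw 14.31 gap 13.0 F [-14.7   4.5  17.6] j6 0.07
tool delta cm [-0.05  3.34  3.43]
```

Unexpected −15 N in x and +18 N in z. The tips seem to rub the keeper bar, just as they touched the plate at a similar height earlier. Opening, rising a little and re-gripping.

Emit:
jog_arm(commands=[{"tx":0,"ty":0,"tz":0,"ax":0,"ay":0,"az":0},{"tx":0,"ty":0,"tz":0,"ax":0,"ay":0,"az":0},{"tx":0,"ty":0,"tz":0,"ax":0,"ay":0,"az":0},{"tx":-0.5,"ty":0,"tz":0,"ax":0,"ay":0,"az":0},{"tx":0,"ty":0,"tz":0,"ax":0,"ay":0,"az":0}], grip=4)

```text
t: 17.2
tcp_pos: [457.3, 183.1, 132.7]
tcp_rot: [1.621, 1.57, 0.301]
contact_force: [-0.5, -0.4, -0.2]
finger_gap: 40.0
```

```bash
python3 st.py "[495.6,158.2,134]"
python3 - <<'E'
from plant import *
from h import *
import pickle
for n in("scene","top","wrist"):
    f=grab_frame(n); save(f,f"pics/{n}7.png"); H=hsv(f).astype(int); red=((H[...,0]<8)|(H[...,0]>172))&(H[...,1]>170)&(H[...,2]>110)
    for c,s in blobs(red,5): print(n,c.round(1),s,ray(f,c,158).round(1))
    if n=="scene": cv2.imwrite("pics/s7.png",cv2.cvtColor(cv2.resize(f["pixels"][90:220,220:340],None,fx=4,fy=4,interpolation=cv2.INTER_CUBIC),cv2.COLOR_RGB2BGR))
E
```

```text
17.2 [457.3 183.1 132.7] yaw 14.33 gap 40.0 F [-0.5 -0.4 -0.2] j6 0.07
tool delta cm [-0.13  3.09  3.36]
scene [282.5 129.7] [281 124   4  12  46] [[473.5 146.8 158. ]]
scene [399.  236.4] [394 232  11  10  82] [[ 926.2 -149.9  158. ]]
top [245.6  66.6] [242  63   8   8  50] [[896.1 -80.6 158. ]]
top [136.5 240.5] [136 239   2   4   8] [[454.3 176.9 158. ]]
wrist [245.  270.6] [ 230  237   32   65 1593] [[452.9 187.4 158. ]]
```

View pics/wrist7.png

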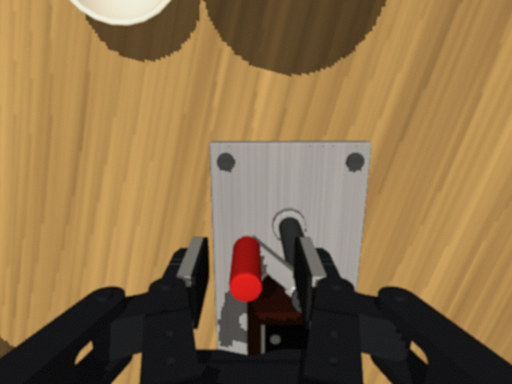

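The wrist view shows the knob top at about (246,286) between the open fingers, with the keeper turned roughly 40°.

```bash
python3 - <<'E'
from plant import *
from h import *
f=grab_frame("wrist"); H=hsv(f).astype(int); 
m=((H[...,0]<8)|(H[...,0]>172))&(H[...,1]>150)
print([int(H[r,246,2]) for r in range(236,304,4)])
b=np.argwhere(m&(H[...,2]>190))[:,::-1]; b=b[(abs(b[:,0]-246)<25)&(b[:,1]>225)]; 
(c,r)=cv2.minEnclosingCircle(b.astype(np.float32)); print(c,r,len(b))
p=ray(f,c,158)[0]; print(p)
a=np.radians(14.24);u=np.array([np.cos(a),np.sin(a)]);v=np.array([-u[1],u[0]]); d=p[:2]-[495.1,158.2]; print("rel pin",d@u,d@v,np.hypot(*d),"theta",np.degrees(np.arctan2(d@v,-d@u)))
E
python3 st.py
```

```text
[147, 146, 147, 146, 145, 146, 147, 146, 147, 166, 228, 220, 217, 214, 210, 208, 188]
(245.37930297851562, 287.0) 14.925393104553223 633
[454.72069226 180.35874267 158.        ]
rel pin -33.68790838837733 31.41055871332481 46.05972612019017 theta 42.99643001397376
17.4 [457.  183.  132.3] yaw 14.33 gap 40.5 F [-0.3  0.1  0.3] j6 0.07
```

Emit:
jog_arm(commands=[{"tx":-0.1,"ty":-0.27,"tz":0.21,"ax":0,"ay":0,"az":0},{"tx":0,"ty":0,"tz":0,"ax":0,"ay":0,"az":0}])

```text
t: 17.65
tcp_pos: [454.7, 180.1, 133.3]
tcp_rot: [-1.428, 1.571, -2.749]
contact_force: [0.3, 0.9, -0.1]
finger_gap: 39.8
```

Emit:
jog_arm(commands=[{"tx":0,"ty":0,"tz":0,"ax":0,"ay":0,"az":0},{"tx":0,"ty":0,"tz":0,"ax":0,"ay":0,"az":0},{"tx":0,"ty":0,"tz":0,"ax":0,"ay":0,"az":0},{"tx":0,"ty":0,"tz":0,"ax":0,"ay":0,"az":0},{"tx":0,"ty":0.46,"tz":-0.43,"ax":0,"ay":0,"az":0},{"tx":0,"ty":0,"tz":0,"ax":0,"ay":0,"az":0}], grip=0, newtons=20)

```text
t: 18.4
tcp_pos: [458.0, 186.0, 133.3]
tcp_rot: [-1.748, 1.57, -3.069]
contact_force: [-2.7, 0.5, 6.6]
finger_gap: 13.0
```

Emit:
jog_arm(commands=[{"tx":0,"ty":0.51,"tz":-0.36,"ax":0,"ay":0,"az":0},{"tx":0,"ty":0.56,"tz":-0.28,"ax":0,"ay":0,"az":0},{"tx":0,"ty":0.6,"tz":-0.21,"ax":0,"ay":0,"az":0},{"tx":0,"ty":0,"tz":0,"ax":0,"ay":0,"az":0}])

```text
t: 18.9
tcp_pos: [471.5, 198.9, 133.0]
tcp_rot: [-2.023, 1.569, 2.939]
contact_force: [-5.7, 8.2, 3.0]
finger_gap: 13.1
```

```bash
python3 st.py "[495.1,158.2,134]"
```

```text
18.9 [471.5 198.9 133. ] yaw 14.31 gap 13.1 F [-5.7  8.2  3. ] j6 0.09
tool delta cm [-0.11  1.28  4.53]
```

Emit:
jog_arm(commands=[{"tx":0,"ty":0.6,"tz":-0.03,"ax":0,"ay":0,"az":0},{"tx":0,"ty":0.5,"tz":0,"ax":0,"ay":0,"az":0},{"tx":0,"ty":0.2,"tz":0.05,"ax":0,"ay":0,"az":0},{"tx":0,"ty":0,"tz":0,"ax":0,"ay":0,"az":0}])

```text
t: 19.4
tcp_pos: [484.5, 202.2, 133.1]
tcp_rot: [-2.457, 1.569, 2.505]
contact_force: [-4.4, 11.0, -0.4]
finger_gap: 13.2
```

```bash
python3 st.py "[495.1,158.2,134]"
```

```text
19.4 [484.5 202.2 133.1] yaw 14.31 gap 13.2 F [-4.4 11.  -0.4] j6 0.09
tool delta cm [-0.1  -0.06  4.52]
```

By this estimate it's at about 90°. Nudging to feel the stop.

Emit:
jog_arm(commands=[{"tx":0,"ty":0.15,"tz":0,"ax":0,"ay":0,"az":0},{"tx":0,"ty":0.15,"tz":0,"ax":0,"ay":0,"az":0},{"tx":0,"ty":0,"tz":0,"ax":0,"ay":0,"az":0}])

```text
t: 19.77
tcp_pos: [484.8, 202.3, 132.8]
tcp_rot: [-1.77, 1.565, -3.092]
contact_force: [-17.6, 7.7, 13.0]
finger_gap: 12.9
```

```bash
python3 st.py "[495.1,158.2,134]"
```

```text
19.77 [484.8 202.3 132.8] yaw 14.3 gap 12.9 F [-17.6   7.7  13. ] j6 0.08
tool delta cm [-0.12 -0.09  4.53]
```

At the stop: 3 mm commanded moved it only 0.3 mm, and the force rose to 18 N. Easing off 2 mm to unload, then releasing and rising.

Emit:
jog_arm(commands=[{"tx":0,"ty":-0.2,"tz":0,"ax":0,"ay":0,"az":0},{"tx":0,"ty":0,"tz":0,"ax":0,"ay":0,"az":0}])

```text
t: 20.02
tcp_pos: [484.5, 202.2, 133.0]
tcp_rot: [-2.05, 1.568, 2.912]
contact_force: [-8.9, 8.8, 3.0]
finger_gap: 13.1
```

Emit:
jog_arm(commands=[{"tx":0,"ty":0,"tz":0,"ax":0,"ay":0,"az":0},{"tx":0,"ty":0,"tz":0,"ax":0,"ay":0,"az":0},{"tx":0,"ty":0,"tz":0,"ax":0,"ay":0,"az":0},{"tx":0,"ty":0,"tz":0,"ax":0,"ay":0,"az":0},{"tx":-1,"ty":0,"tz":0,"ax":0,"ay":0,"az":0},{"tx":-3,"ty":0,"tz":0,"ax":0,"ay":0,"az":0},{"tx":-4,"ty":0,"tz":0,"ax":0,"ay":0,"az":0},{"tx":-4,"ty":0,"tz":-2,"ax":0,"ay":0,"az":0},{"tx":0,"ty":0,"tz":-4,"ax":0,"ay":0,"az":0},{"tx":0,"ty":0,"tz":0,"ax":0,"ay":0,"az":0}], grip=4)

```text
t: 21.28
tcp_pos: [470.9, 261.3, 254.6]
tcp_rot: [1.964, 1.569, 0.645]
contact_force: [-0.1, -0.2, -0.3]
finger_gap: 40.0
```

```bash
python3 st.py
python3 - <<'E'
from plant import *
from h import *
f=grab_frame("wrist"); save(f,"pics/w8.png"); t=grab_frame("top")
H=hsv(t).astype(int); red=((H[...,0]<8)|(H[...,0]>172))&(H[...,1]>170)&(H[...,2]>110)
for c,s in blobs(red,5): print("top knob",ray(t,c,158).round(1))
cv2.imwrite("pics/fin.png",np.vstack([cv2.cvtColor(f["pixels"],cv2.COLOR_RGB2BGR),cv2.cvtColor(cv2.resize(t["pixels"][165:265,100:330],(512,216)),cv2.COLOR_RGB2BGR)]))
E
```

```text
21.27 [470.9 261.3 254.6] yaw 14.45 gap 40.0 F [-0.1 -0.2 -0.3] j6 0.2
top knob [[895.7 -80.1 158. ]]
top knob [[484.5 204.5 158. ]]
```

View pics/fin.png

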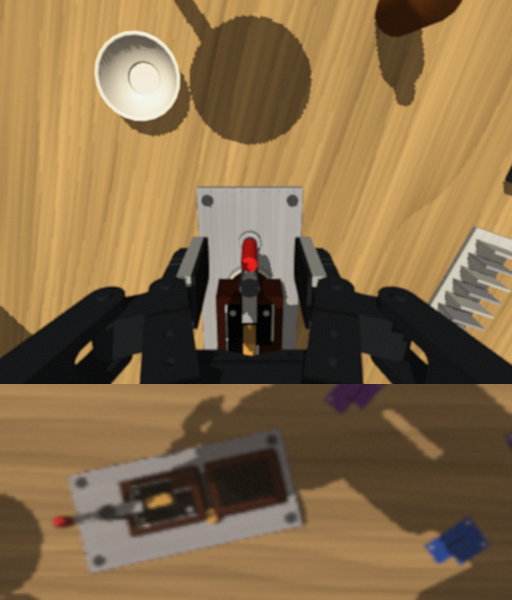

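The final view shows the knob towards fixture +y, the finger over the cover edge, the cover in its pocket and the gripper clear. Handing in.

```bash
python3 -c "
from plant import *
print(sign_off())"
```

```text
the job is handed in; nothing more can be done
None
```

I seated the black cover in the keyed pocket, swung the keeper clockwise to its stop, let go and moved the gripper clear. I handed in at about 21 s of the 51 s allowed.

**Cover:** It went in without catching on the rim and touched the floor at TCP height 117.9 mm, where I expected about 117.7. The wrist picture after release shows it in the pocket with even gaps and the notch on the key. I judged flushness from that height and picture, not from a direct measurement.

**Keeper:** A further 3 mm push moved the knob only 0.3 mm, and the sideways force rose to about 18 N, so it was on its stop. The last top view puts the knob at (484.5, 204.5) against a predicted (484.0, 201.8). That is within the camera's accuracy for a knob only a few pixels across. The steel finger lies over the cover's edge.

**What went wrong:**
- **First move:** it was refused because I left out some keys; nothing moved.
- **First swing:** it met about 15 N sideways and 18 N upward at roughly 43°, probably the fingertips rubbing the keeper bar. I let go, rose 6 mm, gripped again and finished the swing.
- **Pictures:** I viewed 12, two past the budget of 10.

I did not touch the lens, screw block or shim rack.

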